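# Hang the flat-nosed pliers back in the row

### The job

Take the flat-nosed pliers (the longer of the two pairs there, with long tapering jaws) off the steel steriliser rack and hang them on the top rail of the white plier rack, jaws up with one handle on each side of the rail, on the empty stretch a hand's breadth (about 80 mm) short of the black rubber spacer ring. Then slide them along on the rail, without lifting them off it, until they hang right up against the ring, and let go. Leave the ring and the other three pairs of pliers where they are.

Things in the scene. Friction and masses are not known exactly. Their poses are not given: they have to be found in the camera images.
- flat_pliers: Rigid steel flat-nosed pliers, 152 mm long, 100-170 g, hung jaws up on the steriliser bar beside the cutters, in either place. Origin: underside of the box joint, the crotch that sits on a rail. z up to the jaws, x handle to handle, y through the thickness (along the rail). Handles 8.4 mm thick: centres at x +-15 mm at z -12, +-21 at -38, +-25 at -72, end at z -100. Free width in the crotch 13 mm.
- flat_joint (a point): Middle of the flat_pliers' box joint, the place to grip, 11 mm above their origin; same axes. The joint is 22 mm wide in x, 11 mm thick in y and 22 mm high with flat sides. The two jaws go on above it to 41 mm above this point, 19 mm wide in x and 10 mm thick at the root, 14 and 7 mm at the tips.
- cutters: Small steel wire cutters, 117 mm long with short stout jaws (top at z 37 mm, handles to z -80 mm), on the same steriliser bar 60 to 85 mm from the flat-nosed pliers, middle to middle. Origin and axes like those of flat_pliers. They stay there.
- steriliser_rack: Stainless steriliser rack, fixed: a 250 x 130 mm tray with one horizontal bar, 7 mm in diameter and 230 mm long, along its y axis, on bent-wire ends at y +-115 mm. Origin: middle of its underside, on the table; the bar's axis is 125 mm above it.
- plier_rack: White plastic bench rack, fixed: two A-shaped ends at y +-168 mm (knobs on top reach 167 mm height, feet x +-89 mm) joined by an aluminium top rail, 8 mm in diameter, along y with its axis 135 mm high, and by two 8 mm tie rods at x +-63 mm, 30 mm high. Origin: middle of its underside, on the table; z up.
- rail_top (a point): Middle of the top rail's length, on the rail's highest line, 139 mm above the table; axes as plier_rack's (y along the rail). Hung pliers have their origin on this line (x 0, z 0 here). The rail is clear from y -155 mm to the ring.
- ring_mid (a point): Black rubber spacer ring on the top rail (20 mm in diameter, 8 mm wide along y), the mark to slide to; point at its middle on the rail's highest line; axes as plier_rack's. It slides only if pushed with about 10 N. Empty rail on its -y side, the other pliers on +y. The flat-nosed pliers touch it when their origin is 9.5 mm from this point towards -y.
- row_pliers_a: Round-beaked steel pliers hung on the plier rack's rail on the ring's +y side, 30 to 95 mm from it, top at z 45 mm. Origin and axes like those of flat_pliers. They stay there.
- row_pliers_b: Cutters with black handle grips hung on the rail about 40 mm beyond row_pliers_a, top at z 39 mm. Origin and axes like those of flat_pliers. They stay there.

How it is judged:
On the way, in this order (a step that is already met when the one before it is completed fails the run):
1. the flat-nosed pliers sit astride the top rail of the plier rack, on the empty stretch at least 45 mm short of the ring (middle to middle) (x of flat_pliers in the frame of rail_top between -0.008 and 0.008 m and z of flat_pliers in the frame of rail_top between -0.004 and 0.004 m and angle between flat_pliers's own z axis and vertical below 0.35 rad and angle between the y axis of flat_pliers and the y axis of plier_rack, either way round below 0.35 rad and y of flat_pliers in the frame of ring_mid below -0.045 m and y of flat_pliers in the frame of rail_top above -0.155 m and contact force between flat_pliers and plier_rack above 0.2 N), for 0.1 s.
2. still astride the rail (within 6 mm of its top), they pass along it between 40 and 20 mm short of the ring (x of flat_pliers in the frame of rail_top between -0.008 and 0.008 m and z of flat_pliers in the frame of rail_top between -0.004 and 0.006 m and angle between flat_pliers's own z axis and vertical below 0.35 rad and angle between the y axis of flat_pliers and the y axis of plier_rack, either way round below 0.35 rad and y of flat_pliers in the frame of ring_mid between -0.04 and -0.02 m), for 0.04 s.
At the end, for the whole second after the job is handed in: The flat-nosed pliers hang released and at rest astride the plier rack's top rail, jaws up (upright and square to the rail within 20 degrees), on the ring's empty side with at most 6 mm gap; the ring has moved under 8 mm, the other three pliers under 20 mm (x of flat_pliers in the frame of rail_top between -0.008 and 0.008 m and z of flat_pliers in the frame of rail_top between -0.004 and 0.004 m and angle between flat_pliers's own z axis and vertical below 0.35 rad and angle between the y axis of flat_pliers and the y axis of plier_rack, either way round below 0.35 rad and y of flat_pliers in the frame of ring_mid between -0.016 and -0.006 m and contact force between flat_pliers and plier_rack above 0.2 N and linear speed of flat_pliers below 0.03 m/s and contact force between flat_pliers and the fingers below 0.05 N and distance of ring_mid from where it was at the start of the episode below 0.008 m and distance of each of cutters, row_pliers_a, row_pliers_b from where it was at the start of the episode below 0.02 m); the robot touches nothing.
It fails at once if one of the other pliers is knocked more than 40 mm from its place (distance of any of cutters, row_pliers_a, row_pliers_b from where it was at the start of the episode above 0.04 m).
It fails at once if the spacer ring is shoved more than 15 mm along the rail (distance of ring_mid from where it was at the start of the episode above 0.015 m).
It also fails if it takes over 48 s, if anything falls off the work surface, if the arm or the gripper's body presses on something with over 40 N, if the wrist force passes 120 N, or if a joint passes its speed limit or range.

### The arm

A 6-joint arm with a two-finger parallel gripper is mounted at the origin on the work surface. World frame = base frame: x ahead of the robot, y to its left, z up, the work surface at z = 0. Lengths are in m, angles in rad, forces in N, time in s.
With the tool pointing down it reaches from about 0.375 to 0.9 m from the base axis. Payload 3.1 kg.
Tool frame: the origin (TCP) lies at the very end of the fingers, on their centre line; the grasp point (between the pads) lies 19 mm behind it; z points along the fingers, y is the line along which they close (so a half turn about z gives the same grasp; the last joint's range is limited). The gripper opens to 85 mm and grips with 20 to 120 N. Pads are 22 mm wide; open, the fingers measure 114 mm over their backs; the gripper's body (76 mm by 85 mm) begins 54 mm behind the grasp point. The pads swing forward as they close: fully open they stand 13 mm farther back than shut.
Start: joints at [0.941, 0.527, 1.433, -0, 1.181, -0.178], TCP at [0.273, 0.562, 0.231] pointing down, gripper open.
Joint ranges: [-3.08, 3.08], [-0.75, 2.2], [0.22, 2.44], [-1.43, 4.57], [0, 2.65], [-2.85, 2.85]. Speed limits (rad/s): [2.79, 2.79, 3.14, 3.14, 3.14, 3.14].

### API

Orientations are given as a unit quaternion [x, y, z, w].
In Python, from station import telemetry, snapshot, ticket gives the robot as it stands.
- The arm moves only by the tool move_arm, never from a script. Its argument "commands" is text: rows parted by semicolons, each of 7 numbers parted by spaces: the shift along the tool's x, y, z in mm, then the turn, a rotation vector about the tool's x, y, z in degrees, then the opening, from -1 (shut) to 1 (fully open). A call has exactly 5 rows; each row is the pose to reach, as a shift and turn from the pose commanded when the call began, along the tool's axes at that moment; what a row does not reach only later rows make up. A row lasts 1/8 s, in which the tool goes at most 62.5 mm and 10.7 degrees, less where a joint would pass 70% of its speed; a pose out of reach is approached as far as the arm can. A call with a gripper value outside its range is refused whole. The fingers move at their own pace and stop on an object; "grip_force" is the grip in N (left out, the last holds). Time passes only in rows, so rows that repeat a pose let the fingers close, or fill a call up. It gives the time, the measured TCP pose, the force, the opening and the grip force at its end, in the units of the state.
- telemetry.sense(): the state, without advancing time (a new reading comes with each control period).
- snapshot(name): name is "scene" or "side" or "wrist"; returns a dict with "image" (420x560x3 uint8, red, green, blue), "fx", "fy", "cx", "cy" (pixels), "pose" (4x4, takes a point from camera to world coordinates). Camera axes: x right, y down, z forward; pixel columns grow to the right and rows downward; lengths in m; the calibration is good to about 2 mm. A picture is of the moment at which its call begins. There is no depth.
- ticket.sign_off(): hands the job in; it is judged then, once.
The state is a dict: "t": time; "q": joint angles; "qd": joint speeds; "tau": joint torques, N m; "tcp_pos": TCP position; "tool_rot": TCP orientation; "force": force on the tool from outside, world axes, zero at the start; "ft_torque": the same for the moment, N m; "finger_gap": opening from 0.0 (shut) to 1.0 (fully open); "gripper_force": force on a finger pad.
Only numpy, scipy, OpenCV 4.12 (cv2) and the standard library are available. Lean on these libraries where they do the work, as an engineer would, in place of code of your own. Each camera call takes 0.05 s, during which the arm holds its last target. There are 200 camera calls.

## Working session

There is one attempt and no reset: what is moved stays moved. The work goes in short steps, Python scripts to look and compute and a tool call to move; the robot and the scene stay as the last step left them, time stands still between calls to the robot, and variables do not carry over. Pictures are saved under pics/ and viewed, at most 10 in all, crops included, and the job is handed in when it is done.

Besides the shell and the picture viewer there is one more tool, called after "Emit:" as name(argument=value, ...) on one line, values as JSON. move_arm: Moves the arm, as the interface text tells. Its arguments: {"type":"object","properties":{"commands":{"type":"string"},"grip_force":{"type":"number"}},"required":["commands"]}

```bash
ls; mkdir -p pics; python3 - <<'E'
from station import telemetry, snapshot
import cv2,numpy as np
s=telemetry.sense();print({k:np.round(v,3).tolist() for k,v in s.items()})
for n in["scene","side","wrist"]:
    d=snapshot(n);np.save(f"pics/{n}0.npy",d,allow_pickle=True)
    cv2.imwrite(f"pics/{n}0.png",d["image"][:,:,::-1]);print(n,d["fx"],d["fy"],d["cx"],d["cy"],np.round(d["pose"],4).tolist())
E
```

```text
pics
{'t': 0.0, 'q': [0.941, 0.528, 1.434, 0.0, 1.181, -0.178], 'qd': [-0.001, 0.001, -0.002, 0.001, 0.0, 0.0], 'tau': [0.0, -44.235, -17.802, -0.0, 0.008, 0.0], 'tcp_pos': [0.272, 0.562, 0.23], 'tool_rot': [0.224, 0.975, -0.001, -0.0], 'force': [0.768, -0.174, -0.183], 'ft_torque': [-0.024, 0.005, 0.019], 'gripper_force': 0.0, 'finger_gap': 1.0}
scene 449.8935565084769 449.8935565084769 277.8045202649666 206.18384189067726 [[0.0268, 0.7101, -0.7035, 1.2314], [0.9996, -0.0106, 0.0274, 0.0317], [0.0119, -0.704, -0.7101, 0.7847], [0.0, 0.0, 0.0, 1.0]]
side 468.1993522867761 468.1993522867761 290.2881056641474 212.5354203130635 [[0.8935, -0.307, 0.3278, 0.2002], [-0.449, -0.6057, 0.6569, -0.6378], [-0.0031, -0.7341, -0.679, 0.822], [0.0, 0.0, 0.0, 1.0]]
wrist 316.7675924940413 316.7675924940413 275.4292494733071 208.15005436780842 [[0.437, 0.8574, 0.2719, 0.2022], [0.8995, -0.416, -0.1336, 0.5957], [-0.0014, 0.303, -0.953, 0.3745], [0.0, 0.0, 0.0, 1.0]]
```

View pics/scene0.png

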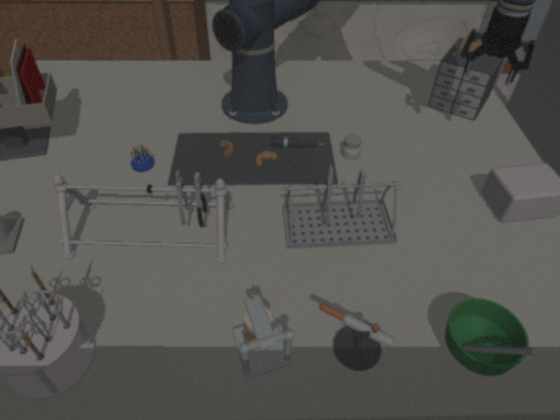

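View pics/side0.png

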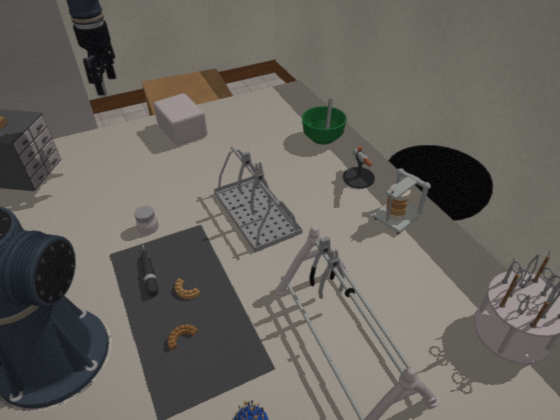

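The scene view shows the plier rack's rail from about (62,187) to (222,187), with the ring at (150,189). The steriliser bar is near row 185, with the longer pliers at about (330,180) and the cutters at (361,185). In the side view the ring is at about (350,291). Next I'll enlarge both.

```bash
python3 - <<'E'
import cv2,numpy as np
def L(n): return np.load(f"pics/{n}0.npy",allow_pickle=True).item()["image"][:,:,::-1]
g=lambda im:(255*(im/255.)**0.55).astype(np.uint8)
a=cv2.resize(g(L("scene")[155:230,160:410]),None,fx=3.2,fy=3.2,interpolation=cv2.INTER_CUBIC)
b=cv2.resize(g(L("side")[140:275,200:345]),None,fx=2.6,fy=2.6,interpolation=cv2.INTER_CUBIC)
c=cv2.resize(g(L("side")[225:360,290:445]),None,fx=2.6,fy=2.6,interpolation=cv2.INTER_CUBIC)
W=np.zeros((600,800,3),np.uint8);W[:240,:800]=a;W[245:245+b.shape[0],:b.shape[1]]=b;W[245:245+c.shape[0],390:390+c.shape[1]]=c
cv2.imwrite("pics/z1.png",W)
E
```

```text
(no output)
```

View pics/z1.png

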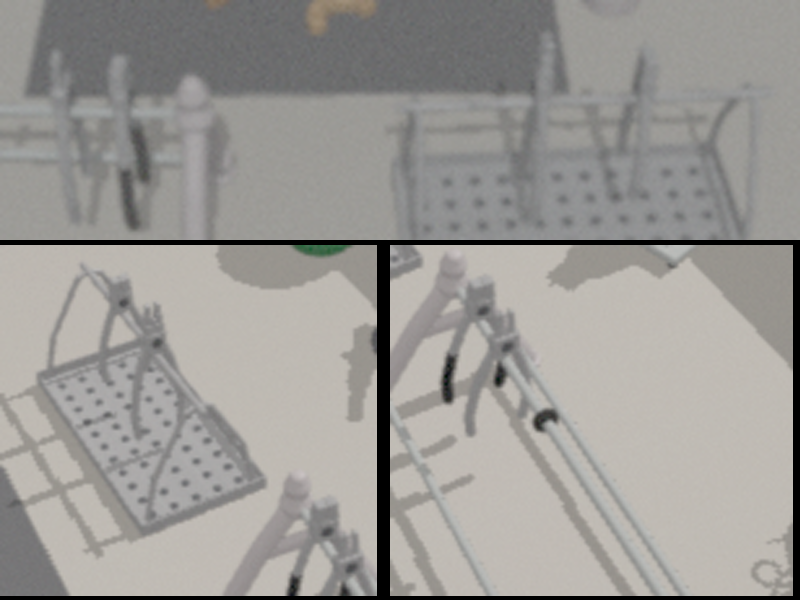

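The enlargement shows, in original pixels:
- **Scene view:** the flat pliers cross the bar at about (329,186.6) with their tips at (330.6,166). The cutters' top is at (361.6,170.6). The bar ends are at (287.2,187.8) and (396.9,184.7).
- **Side view:** the flat pliers' joint is at about (260,178), the cutters' joint at about (247,161), and the ring at (349.6,292).

```bash
cat > h.py <<'E'
import numpy as np,cv2
from scipy.spatial.transform import Rotation as R
def ray(d,u,v):
    P=np.asarray(d["pose"]);r=P[:3,:3]@[(u-d["cx"])/d["fx"],(v-d["cy"])/d["fy"],1];return P[:3,3],r/np.linalg.norm(r)
def onz(d,u,v,z):
    o,r=ray(d,u,v);return o+r*(z-o[2])/r[2]
def tri(a,pa,b,pb):
    o1,r1=ray(a,*pa);o2,r2=ray(b,*pb)
    t=np.linalg.lstsq(np.c_[r1,-r2],o2-o1,rcond=None)[0];p,q=o1+r1*t[0],o2+r2*t[1]
    return (p+q)/2,np.linalg.norm(p-q)
def proj(d,p):
    P=np.asarray(d["pose"]);c=P[:3,:3].T@(np.asarray(p)-P[:3,3]);return np.array([d["fx"]*c[0]/c[2]+d["cx"],d["fy"]*c[1]/c[2]+d["cy"]])
def load(n): return np.load(f"pics/{n}.npy",allow_pickle=True).item()
E
python3 - <<'E'
from h import *
np.set_printoptions(precision=4,suppress=True)
S,D=load("scene0"),load("side0")
def dark(d,u,v,w=9,th=45):
    g=d["image"].max(2)[v-w:v+w+1,u-w:u+w+1].astype(int);m=g<g.min()+25;y,x=np.nonzero(m);return (x.mean()+u-w,y.mean()+v-w),m.sum()
rs,n1=dark(S,150,189,6);rd,n2=dark(D,350,292);print("ring px",rs,n1,rd,n2)
print("ring",tri(S,rs,D,rd),onz(S,*rs,.135),onz(D,*rd,.135))
# rail line: fit bright ridge in scene between cols 85..140, around row 188
def ridge(d,cols,r0,r1,sgn=1):
    g=d["image"].astype(float).mean(2);pts=[]
    for c in cols:
        k=g[r0:r1,c]*sgn;k=np.clip(k-np.median(k)-3,0,None)
        if k.sum()>5: pts.append((c,r0+(k*np.arange(len(k))).sum()/k.sum()))
    return np.array(pts)
p=ridge(S,range(80,142),182,196);f=np.polyfit(p[:,0],p[:,1],1);print("rail fit",f,np.std(p[:,1]-np.polyval(f,p[:,0])),len(p))
A=onz(S,80,np.polyval(f,80),.136);B=onz(S,142,np.polyval(f,142),.136);d=B-A;print("rail",A,B,"yaw of +y axis deg",np.degrees(np.arctan2(-d[0],d[1])))
a=onz(S,287.2,187.8,.125);b=onz(S,396.9,184.7,.125);print("bar",a,b,np.linalg.norm(b-a),np.degrees(np.arctan2(-(b-a)[0],(b-a)[1])))
print("flat on bar",onz(S,329,186.6,.1285),onz(S,330.6,165.9,.180))
print("flat joint",tri(S,(329.5,182),D,(260.4,177.7)))
print("cutters",onz(S,361.6,170.6,.1655))
for n in (60,222): print("knob",onz(S,n,180,.160))
E
```

```text
ring px (np.float64(149.0952380952381), np.float64(188.61904761904762)) 21 (np.float64(348.90909090909093), np.float64(291.3636363636364)) 33
ring (array([ 0.532 , -0.2121,  0.1356]), np.float64(0.0011229981375206848)) [ 0.5317 -0.2128  0.135 ] [ 0.532  -0.2112  0.135 ]
rail fit [  0.0411 182.2552] 0.593330417327926 53
rail [ 0.5212 -0.3592  0.136 ] [ 0.5309 -0.2275  0.136 ] yaw of +y axis deg -4.225804878538446
bar [0.5225 0.0789 0.125 ] [0.5159 0.3183 0.125 ] 0.2394821252355775 1.5699344143930072
flat on bar [0.5237 0.1687 0.1285] [0.516  0.1681 0.18  ]
flat joint (array([0.5218, 0.1673, 0.1374]), np.float64(0.0054481188761012125))
cutters [0.515  0.2352 0.1655]
knob [ 0.53   -0.3902  0.16  ]
knob [ 0.5345 -0.0577  0.16  ]
```

Emit:
move_arm(commands="-60 -38 -5 0 0 10; -120 -75 -10 0 0 20; -180 -112 -15 0 0 30; -240 -150 -20 0 0 40; -300 -187 -30 0 0 50")

```text
invalid input
```

Emit:
move_arm(commands="-50 -31 -5 0 0 9 1; -110 -68 -12 0 0 19 1; -170 -106 -20 0 0 29 1; -230 -144 -25 0 0 39 1; -290 -180 -30 0 0 48 1")

```text
t: 0.78
tcp_pos: [0.4376, 0.3002, 0.259]
tool_rot: [0.603, 0.798, 0.0, -0.0]
force: [0.9, 1.6, 1.0]
finger_gap: 0.999
gripper_force: 0.0
```

```bash
cat >> h.py <<'E'
def cmd(p,yaw_deg,s=None):
    """tool-frame shift mm + turn deg from the present pose to TCP p, tool pointing down, tool y at yaw from world x"""
    from station import telemetry
    s=s or telemetry.sense();T=R.from_quat(s["tool_rot"]);y=np.radians(yaw_deg)
    Y=np.array([np.cos(y),np.sin(y),0]);Z=np.array([0,0,-1.]);G=R.from_matrix(np.c_[np.cross(Y,Z),Y,Z])
    return np.round(T.inv().apply(np.asarray(p)-s["tcp_pos"])*1e3,1),np.round((T.inv()*G).as_rotvec(degrees=True),1)
E
python3 -c "
from h import *;print(cmd((.52,.168,.26),1.5))"
```

```text
(array([-149.6,   43.2,   -1. ]), array([ 0. , -0. , 14.3]))
```

Emit:
move_arm(commands="-50 14 0 0 0 5 1; -100 29 0 0 0 10 1; -150 43 -1 0 0 14 1; -150 43 -1 0 0 14 1; -150 43 -1 0 0 14 1")

```text
t: 1.4
tcp_pos: [0.5193, 0.1698, 0.2595]
tool_rot: [0.694, 0.72, -0.0, -0.001]
force: [-0.2, 0.1, 0.0]
finger_gap: 1.0
gripper_force: 0.0
```

```bash
python3 - <<'E'
from h import *
from station import snapshot,telemetry
d=snapshot("wrist");np.save("pics/w1.npy",d,allow_pickle=True)
im=(255*(d["image"][:,:,::-1]/255.)**.6).astype(np.uint8);cv2.imwrite("pics/w1.png",im)
print(proj(d,(.52,.168,.1285)),proj(d,(.52,.168,.18)))
E
```

```text
[276.92885207 199.591378  ] [277.15548678 218.63401178]
```

View pics/w1.png

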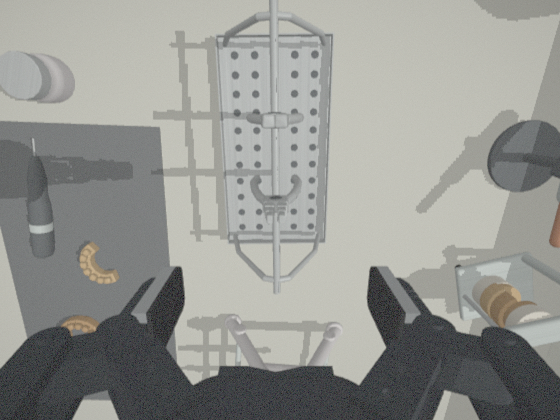

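The wrist view shows the bar running vertically at about column 275. The flat pliers have their jaws near (275,208) and their handles at (258,190) and (294,190); the cutters are at (275,120). I'll measure the bar line and the jaws more closely.

```bash
python3 - <<'E'
from h import *
np.set_printoptions(precision=4,suppress=True)
d=load("w1");g=cv2.GaussianBlur(d["image"],(3,3),0).astype(float).mean(2)
# bar edges: gradient extremes across columns
P=[]
for r in list(range(140,170))+list(range(252,285)):
    k=np.gradient(g[r,262:290]);P.append((r,262+np.argmax(k),262+np.argmin(k)))
P=np.array(P)
for a in (140,252):
    q=P[(P[:,0]>=a)&(P[:,0]<a+33)];print(a,np.median(q[:,1]),np.median(q[:,2]),np.ptp(q[:,1]),np.ptp(q[:,2]))
im=(255*(d["image"][170:240,235:315,::-1]/255.)**.6).astype(np.uint8)
z=cv2.resize(im,None,fx=8,fy=8,interpolation=cv2.INTER_CUBIC)
for i in range(0,80,10): cv2.putText(z,str(235+i),(i*8,12),0,.4,(0,0,255));cv2.line(z,(i*8,0),(i*8,560),(0,0,255) ,1) if i%20==0 else 0
for i in range(0,70,10): cv2.putText(z,str(170+i),(0,i*8+12),0,.4,(255,0,0));cv2.line(z,(0,i*8),(640,i*8),(255,0,0),1)
cv2.imwrite("pics/z2.png",z)
E
```

```text
140 274.0 270.0 1 1
252 275.0 272.0 13 27
```

View pics/z2.png

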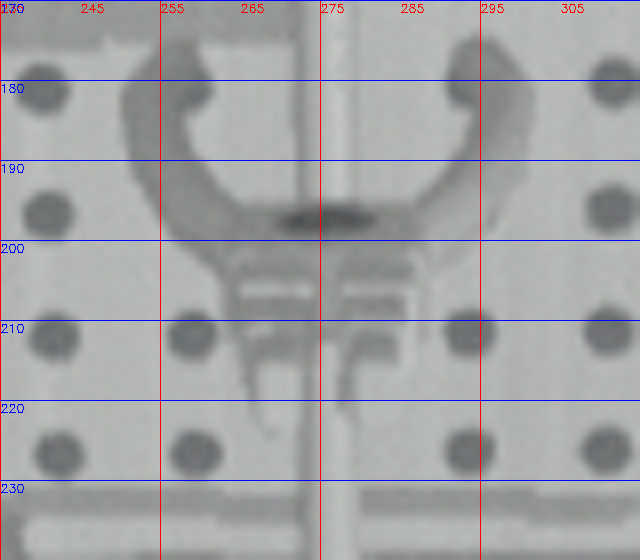

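The zoom shows the bar centred at about column 275.7. The joint spans columns 263 to 288, its upper edge is at row 195.6, and the jaw tip's lower edge is at row 215.2. I'll convert these to positions.

```bash
python3 - <<'E'
from h import *
np.set_printoptions(precision=4,suppress=True)
d=load("w1")
print("bar",onz(d,275.3,180,.1265),onz(d,276.1,234,.1265))
for z in(.1285,.1395,.1505):print("joint top edge (+5.5)",z,onz(d,275.6,195.6,z))
print("tip -y edge (-3.5)",onz(d,275.6,215.2,.1805)); print("joint edges",onz(d,263.1,202,.145),onz(d,288.1,202,.145))
print(cmd((.519,.167,.20),1.5))
E
```

```text
bar [0.5179 0.1855 0.1265] [0.5205 0.1337 0.1265]
joint top edge (+5.5) 0.1285 [0.5187 0.1717 0.1285]
joint top edge (+5.5) 0.1395 [0.5186 0.1747 0.1395]
joint top edge (+5.5) 0.1505 [0.5185 0.1777 0.1505]
tip -y edge (-3.5) [0.5187 0.1708 0.1805]
joint edges [0.5081 0.1702 0.145 ] [0.5293 0.171  0.145 ]
(array([-3.4, -0.1, 59.5]), array([-0.1, -0. ,  0.7]))
```

Emit:
move_arm(commands="-2 0 40 0 0 0 0.6; -2 0 80 0 0 0.5 0.4; -2 0 110 0 0 0.5 0.2; -2 0 129 0 0 0.5 0.1; -2 0 129 0 0 0.5 0", grip_force=20)

```text
t: 2.08
tcp_pos: [0.5179, 0.169, 0.1295]
tool_rot: [0.696, 0.718, -0.002, -0.001]
force: [-0.4, 0.9, -0.1]
finger_gap: 0.498
gripper_force: 0.0
```

```bash
python3 - <<'E'
from h import *
from station import snapshot,telemetry
d=snapshot("wrist");np.save("pics/w2.npy",d,allow_pickle=True);s=snapshot("side");np.save("pics/s2.npy",s,allow_pickle=True)
g=lambda im:(255*(im[:,:,::-1]/255.)**.55).astype(np.uint8)
a=cv2.resize(g(d["image"]),(480,360));b=cv2.resize(g(s["image"][100:240,190:340]),None,fx=3,fy=3)
W=np.zeros((420,940,3),np.uint8);W[:360,:480]=a;W[:420,490:940]=b;cv2.imwrite("pics/z3.png",cv2.resize(W,(798,356)))
t=telemetry.sense();print(t["finger_gap"],t["force"],t["tcp_pos"])
E
```

```text
0.49959327787344965 [ 0.93395892 -0.27718169  0.53281888] [0.51985936 0.16878338 0.13133001]
```

View pics/z3.png

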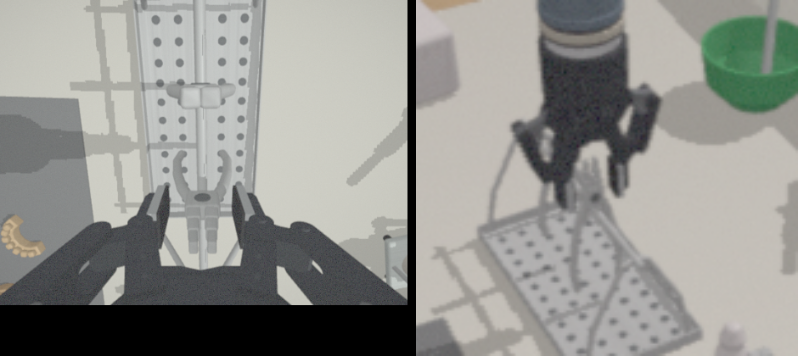

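The wrist view shows the flat pliers' joint at about (202,200), centred between the fingers at about columns 158 and 243. The side view shows the same, with the jaws between the fingers, so I'll close.

Emit:
move_arm(commands="0 0 0 0 0 0 -0.3; 0 0 0 0 0 0 -0.6; 0 0 0 0 0 0 -1; 0 0 0 0 0 0 -1; 0 0 0 0 0 0 -1", grip_force=50)

```text
t: 2.8
tcp_pos: [0.5207, 0.1681, 0.1321]
tool_rot: [0.697, 0.717, 0.001, 0.0]
force: [-0.9, 0.9, 6.2]
finger_gap: 0.24
gripper_force: 47.6
```

```bash
python3 - <<'E'
from h import *
from station import snapshot,telemetry
for i in range(4):
    t=telemetry.sense();print(t["finger_gap"],t["gripper_force"],t["force"],t["tcp_pos"],R.from_quat(t["tool_rot"]).as_matrix()[:2,1])
E
```

```text
0.24013552983679093 47.56546050310135 [-0.94956895  0.8678961   6.23327991] [0.52073127 0.16812234 0.13205313] [0.99961239 0.02774896]
0.24013552983679093 47.56546050310135 [-0.94956895  0.8678961   6.23327991] [0.52073127 0.16812234 0.13205313] [0.99961239 0.02774896]
0.24013552983679093 47.56546050310135 [-0.94956895  0.8678961   6.23327991] [0.52073127 0.16812234 0.13205313] [0.99961239 0.02774896]
0.24013552983679093 47.56546050310135 [-0.94956895  0.8678961   6.23327991] [0.52073127 0.16812234 0.13205313] [0.99961239 0.02774896]
```

Emit:
move_arm(commands="0 0 -20 0 0 0 -1; 0 0 -60 0 0 0 -1; 0 0 -110 0 0 0 -1; 0 0 -160 0 0 0 -1; 0 0 -195 0 0 0 -1")

```text
t: 3.42
tcp_pos: [0.5203, 0.1676, 0.3282]
tool_rot: [0.697, 0.717, 0.001, 0.001]
force: [0.3, 0.3, -1.7]
finger_gap: 0.242
gripper_force: 47.5
```

```bash
python3 - <<'E'
from h import *
from station import snapshot,telemetry
np.set_printoptions(precision=4,suppress=True)
d=snapshot("wrist");np.save("pics/w3.npy",d,allow_pickle=True);s=snapshot("scene");np.save("pics/s3.npy",s,allow_pickle=True);e=snapshot("side");np.save("pics/e3.npy",e,allow_pickle=True)
g=lambda im:(255*(im[:,:,::-1]/255.)**.55).astype(np.uint8)
W=np.zeros((420,798,3),np.uint8);W[:300,:400]=cv2.resize(g(d["image"]),(400,300))
W[:300,410:710]=cv2.resize(g(e["image"][80:230,190:340]),None,fx=2,fy=2);cv2.imwrite("pics/z4.png",W[:300])
t=telemetry.sense();print(t["finger_gap"],t["gripper_force"],t["force"],t["tcp_pos"],t["tool_rot"])
# rail mid estimate target
print(cmd((.527,-.285,.325),-2))
E
```

```text
0.24653789866447492 47.64364689588547 [-0.2636  0.1505 -2.1574] [0.5208 0.1677 0.3275] [0.6971 0.7169 0.0016 0.0015]
(array([-452.7,   -6.5,    2.4]), array([ 0.3, -0. ,  3.6]))
```

View pics/z4.png

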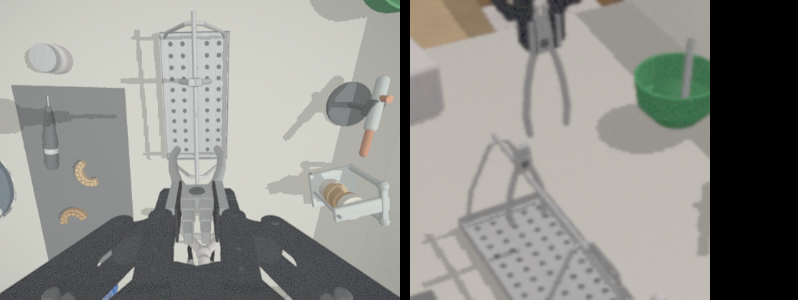

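The pliers are held upright, with their joint at about (197,190) in the wrist panel, and the cutters are still on the bar. Next I'll carry them over the empty stretch of rail.

Emit:
move_arm(commands="-50 -1 0 0 0 0.5 -1; -105 -2 0 0 0 1 -1; -160 -3 1 0 0 1.5 -1; -215 -4 1 0 0 2 -1; -270 -5 2 0 0 2.5 -1")

```text
t: 4.2
tcp_pos: [0.5212, -0.1036, 0.3214]
tool_rot: [0.713, 0.701, -0.001, -0.002]
force: [1.6, 0.5, -1.0]
finger_gap: 0.245
gripper_force: 47.5
```

Emit:
move_arm(commands="-50 -1 0 0 0 0.5 -1; -105 -1 0 0 0 1 -1; -150 -2 0 0 0 1 -1; -183 -2 0 0 0 1 -1; -183 -2 0 0 0 1 -1")

```text
t: 4.82
tcp_pos: [0.5165, -0.2872, 0.3209]
tool_rot: [0.72, 0.694, -0.001, -0.002]
force: [-0.1, 0.9, -1.4]
finger_gap: 0.246
gripper_force: 47.5
```

```bash
python3 - <<'E'
from h import *
from station import snapshot,telemetry
np.set_printoptions(precision=4,suppress=True)
d=snapshot("wrist");np.save("pics/w4.npy",d,allow_pickle=True)
g=lambda im:(255*(im[:,:,::-1]/255.)**.55).astype(np.uint8)
cv2.imwrite("pics/w4.png",g(d["image"]))
t=telemetry.sense();print(t["finger_gap"],t["force"],t["tcp_pos"],t["tool_rot"]);print("ring px expected",proj(d,(.532,-.212,.135)))
E
```

```text
0.24411747496179997 [ 0.1527 -0.0489 -1.0766] [ 0.5165 -0.2854  0.3211] [ 0.7194  0.6946 -0.0001 -0.0027]
ring px expected [289.4664 109.6486]
```

View pics/w4.png

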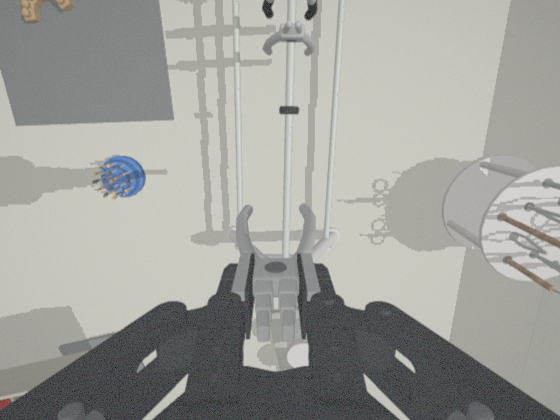

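The wrist view has the ring at (289,110), as predicted, and the rail runs from (289,115) to about (286,250), a little to the right of the held pliers' joint at (276,270). I'll fit the rail line and the tie rods.

```bash
cat > rail.py <<'E'
from h import *
np.set_printoptions(precision=4,suppress=True)
def fitline(d,rows,c0,c1,z):
    """sub-pixel centre of the dark/bright rod by its two edges on each row (Canny), line in world at height z"""
    g=cv2.GaussianBlur(d["image"],(3,3),0).astype(float).mean(2);P=[]
    for r in rows:
        k=np.abs(np.gradient(g[r,c0:c1]));i=np.nonzero(k>.5*k.max())[0];P.append((r,c0+(i[0]+i[-1])/2,i[-1]-i[0]))
    P=np.array(P);f=np.polyfit(P[:,0],P[:,1],1);e=P[:,1]-np.polyval(f,P[:,0]);m=abs(e)<1.5;f=np.polyfit(P[m,0],P[m,1],1)
    A,B=[onz(d,np.polyval(f,r),r,z) for r in (rows[0],rows[-1])]
    return A,B,np.degrees(np.arctan2(A[0]-B[0],A[1]-B[1])),np.std(e[m]),np.median(P[:,2]),f
if __name__=="__main__":
    d=load("w4")
    A,B,a,e,w,f=fitline(d,range(122,235),278,300,.136);print("rail",A,B,"slope deg",a,e,w,f)
    L=fitline(d,range(60,200),228,250,.030);print("left rod",L[:5])
    Q=fitline(d,range(60,200),322,348,.030);print("right rod",Q[:5])
    for y in(-.21,-.285): print(y,[p[0][0]+(y-p[0][1])*(p[1][0]-p[0][0])/(p[1][1]-p[0][1]) for p in((A,B),(L[0],L[1]),(Q[0],Q[1]))])
    # tool axis and held pliers
    from station import telemetry
    t=telemetry.sense();T=R.from_quat(t["tool_rot"]);print("tool axes",T.as_matrix().T,t["tcp_pos"])
    for q in(-20,-50):print("tool axis px",q,proj(d,T.apply([0,0,q/1e3])+t["tcp_pos"]))
E
python3 rail.py
```

```text
rail [ 0.5286 -0.2237  0.136 ] [ 0.5236 -0.3445  0.136 ] slope deg 2.3629360262163543 0.8484462398271966 5.0 [ -0.0141 288.1034]
left rod (array([ 0.4716, -0.1506,  0.03  ]), array([ 0.455 , -0.3315,  0.03  ]), np.float64(5.261493797172337), np.float64(0.8931248118803823), np.float64(6.0))
right rod (array([ 0.5953, -0.1552,  0.03  ]), array([ 0.5859, -0.3362,  0.03  ]), np.float64(2.9584270416088403), np.float64(0.2554542442891042), np.float64(4.0))
-0.21 [np.float64(0.5291613577484734), np.float64(0.466153783834354), np.float64(0.5924503237493716)]
-0.285 [np.float64(0.5260665269395065), np.float64(0.459247079302639), np.float64(0.5885743065785852)]
tool axes [[ 0.0352  0.9994  0.0035]
 [ 0.9994 -0.0352 -0.004 ]
 [-0.0039  0.0037 -1.    ]] [ 0.5165 -0.2854  0.3211]
tool axis px -20 [276.6725 285.8286]
tool axis px -50 [277.0245 331.3123]
```

```bash
python3 -c "
from h import *
print(cmd((.527,-.290,.200),-3))"
```

```text
(array([ -4.6,  11.1, 121.1]), array([-0.2, -0.2,  1. ]))
```

Emit:
move_arm(commands="-2 6 0 0 0 0.5 -1; -5 11 0 0 0 1 -1; -5 11 45 0 0 1 -1; -5 11 90 0 0 1 -1; -5 11 121 0 0 1 -1")

```text
t: 5.5
tcp_pos: [0.5285, -0.2892, 0.2009]
tool_rot: [0.724, 0.69, -0.0, -0.001]
force: [0.3, 0.6, -1.0]
finger_gap: 0.242
gripper_force: 47.5
```

```bash
python3 - <<'E'
from h import *
from station import snapshot,telemetry
np.set_printoptions(precision=4,suppress=True)
for n,f in(("wrist","w5"),("side","e5"),("scene","s5")):
    d=snapshot(n);np.save(f"pics/{f}.npy",d,allow_pickle=True)
w,e,s=load("w5")["image"],load("e5")["image"],load("s5")["image"]
g=lambda im:(255*(im[:,:,::-1]/255.)**.55).astype(np.uint8)
W=np.zeros((600,800,3),np.uint8);W[:420,:400]=cv2.resize(g(w[60:,176:376]),(400,720))[:420]
W[:600,405:800]=cv2.resize(g(e[225:390,300:409]),(395,598))[:598].repeat(1,0)[:600] if 0 else cv2.resize(g(e[225:375,300:399]),(395,600))
W[425:600,:400]=cv2.resize(g(s[140:227,60:260]),(400,175))
cv2.imwrite("pics/z5.png",W)
t=telemetry.sense();print(t["finger_gap"],t["force"],t["tcp_pos"],t["tool_rot"])
d=load("w5");T=R.from_quat(t["tool_rot"])
for q in(0,-20,-50):print("tool axis px",q,proj(d,T.apply([0,0,q/1e3])+t["tcp_pos"]))
E
```

```text
0.24308119550519186 [1.4668 0.2432 0.2202] [ 0.5282 -0.2893  0.2015] [ 0.7243  0.6894 -0.0002 -0.0019]
tool axis px 0 [276.0029 268.1351]
tool axis px -20 [276.1605 289.8649]
tool axis px -50 [276.497  336.2463]
```

View pics/z5.png

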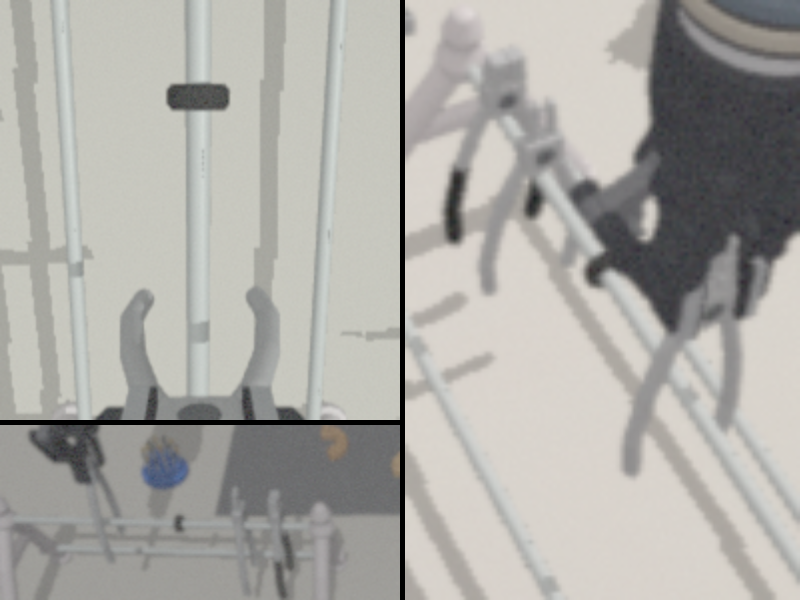

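The wrist panel shows the rail centred at about column 275.2, running straight up the image, with the ring at (275,108.5). The handles are centred at about column 276 and straddle the rail, as the side view confirms. Alignment is within 1 mm, so I'll lower them.

Emit:
move_arm(commands="0 0 15 0 0 0 -1; 0 0 30 0 0 0 -1; 0 0 42 0 0 0 -1; 0 0 50 0 0 0 -1; 0 0 54 0 0 0 -1")

```text
t: 6.28
tcp_pos: [0.5284, -0.2905, 0.1482]
tool_rot: [0.725, 0.689, -0.0, -0.0]
force: [0.8, -0.7, -0.4]
finger_gap: 0.243
gripper_force: 47.6
```

```bash
python3 - <<'E'
from h import *
from station import telemetry,snapshot
np.set_printoptions(precision=4,suppress=True)
d=load("w5");print("ring",onz(d,275,108.5,.135))
snapshot("wrist");t=telemetry.sense();print(t["force"],t["tcp_pos"])
E
```

```text
ring [ 0.5314 -0.2124  0.135 ]
[ 0.1657 -0.1001 -2.0621] [ 0.5284 -0.2904  0.148 ]
```

Emit:
move_arm(commands="0 0 2 0 0 0 -1; 0 0 3 0 0 0 -1; 0 0 4 0 0 0 -1; 0 0 5 0 0 0 -1; 0 0 5 0 0 0 -1")

```text
t: 6.95
tcp_pos: [0.5286, -0.2906, 0.1439]
tool_rot: [0.725, 0.689, -0.0, 0.0]
force: [-0.5, 0.2, -1.2]
finger_gap: 0.24
gripper_force: 47.6
```

Emit:
move_arm(commands="0 0 0.5 0 0 0 -1; 0 0 1 0 0 0 -1; 0 0 1.5 0 0 0 -1; 0 0 2 0 0 0 -1; 0 0 2 0 0 0 -1")

```text
t: 7.58
tcp_pos: [0.5287, -0.2906, 0.1426]
tool_rot: [0.725, 0.689, -0.0, 0.0]
force: [-1.0, 0.4, 5.2]
finger_gap: 0.243
gripper_force: 48.4
```

Emit:
move_arm(commands="4 0 -0.5 0 0 0 -1; 13 0 -0.5 0 0 0 -1; 23 0 -0.5 0 0 0 -1; 33 0 -0.5 0 0 0 -1; 42 0 -0.5 0 0 0 -1")

```text
t: 8.2
tcp_pos: [0.531, -0.2481, 0.1427]
tool_rot: [0.724, 0.689, -0.0, 0.001]
force: [-0.1, -2.8, 3.0]
finger_gap: 0.242
gripper_force: 48.2
```

Emit:
move_arm(commands="2 0 0 0 0 0 -1; 5 0 0 0 0 0 -1; 8 0 0 0 0 0 -1; 11 0 0 0 0 0 -1; 11 0 0 0 0 0 -1")

```text
t: 8.82
tcp_pos: [0.5316, -0.2375, 0.1426]
tool_rot: [0.725, 0.689, 0.0, 0.0]
force: [0.7, -2.3, 6.3]
finger_gap: 0.242
gripper_force: 48.4
```

```bash
python3 - <<'E'
from h import *
from station import snapshot,telemetry
np.set_printoptions(precision=4,suppress=True)
d=snapshot("wrist");np.save("pics/w6.npy",d,allow_pickle=True)
g=lambda im:(255*(im[:,:,::-1]/255.)**.55).astype(np.uint8)
z=cv2.resize(g(d["image"][140:300,196:356]),(600,600),interpolation=cv2.INTER_CUBIC);cv2.imwrite("pics/z6.png",z)
t=telemetry.sense();print(t["force"],t["tcp_pos"],"ring expected",proj(d,(.5314,-.2124,.135)))
# pixel row of a plane y_off from ring at heights
T=R.from_quat(t["tool_rot"]).as_matrix()
for o in(5.5,):
    for h in(3,11,22): print(h,proj(d,np.array(t["tcp_pos"])+T[:,0]*o/1e3-[0,0,.1425-.139-h/1e3]))
E
```

```text
[ 0.6988 -2.4652  6.1195] [ 0.5316 -0.2375  0.1426] ring expected [273.6876 215.8992]
3 [276.5751 257.211 ]
11 [276.6487 264.7204]
22 [276.7629 276.3678]
```

View pics/z6.png

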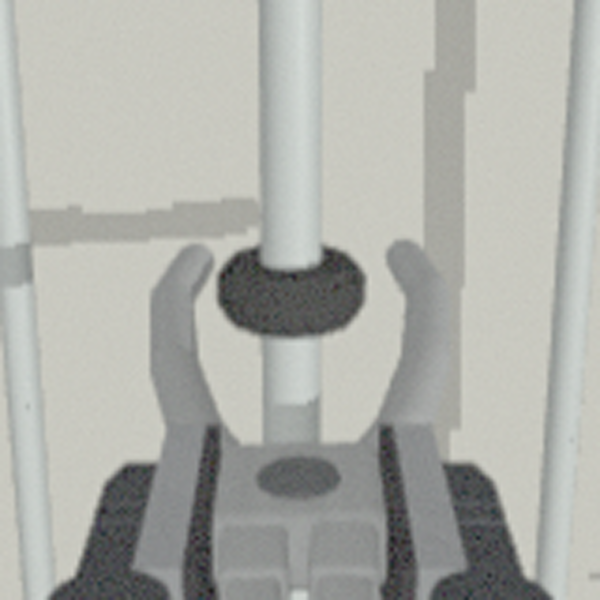

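The zoom shows the ring's near face at about row 229 and the joint's front lower edge at about row 258. The rail is centred at column 274 against 276.4 for the tool, about 1.2 mm towards -x. I'll work out the remaining gap.

```bash
python3 - <<'E'
from h import *
np.set_printoptions(precision=4,suppress=True)
d=load("w6")
print("joint front",[onz(d,276,258.1,z) for z in(.139,.141)]);print("ring near face",[onz(d,274,229.5,z) for z in(.143,.1455)], "ring far top",onz(d,274,140+250/3.75,.14))
print("rail x",onz(d,196+291.5/3.75,245,.136))
E
```

```text
joint front [array([ 0.5315, -0.234 ,  0.139 ]), array([ 0.5315, -0.233 ,  0.141 ])]
ring near face [array([ 0.5314, -0.2166,  0.143 ]), array([ 0.5314, -0.2157,  0.1455])] ring far top [ 0.5319 -0.206   0.14  ]
rail x [ 0.5306 -0.228   0.136 ]
```

Emit:
move_arm(commands="3 -0.4 -0.3 0 0 0 -1; 6 -0.8 -0.3 0 0 0 -1; 9 -1 -0.3 0 0 0 -1; 12 -1.2 -0.3 0 0 0 -1; 13.5 -1.2 -0.3 0 0 0 -1")

```text
t: 9.5
tcp_pos: [0.5306, -0.2238, 0.1426]
tool_rot: [0.725, 0.689, -0.0, -0.0]
force: [-0.7, -2.5, 3.8]
finger_gap: 0.244
gripper_force: 48.3
```

Emit:
move_arm(commands="0.4 0 0 0 0 0 -1; 0.8 0 0 0 0 0 -1; 1.2 0 0 0 0 0 -1; 1.5 0 0 0 0 0 -1; 1.5 0 0 0 0 0 -1")

```text
t: 10.12
tcp_pos: [0.5308, -0.2226, 0.1426]
tool_rot: [0.725, 0.689, -0.0, -0.0]
force: [-0.2, -3.4, 4.8]
finger_gap: 0.239
gripper_force: 48.3
```

```bash
python3 - <<'E'
from h import *
from station import snapshot,telemetry
np.set_printoptions(precision=4,suppress=True)
d=snapshot("wrist");np.save("pics/w7.npy",d,allow_pickle=True);e=snapshot("side")
g=lambda im:(255*(im[:,:,::-1]/255.)**.55).astype(np.uint8)
W=np.zeros((500,800,3),np.uint8)
W[:,:500]=cv2.resize(g(d["image"][190:290,226:326]),(500,500),interpolation=cv2.INTER_CUBIC)
W[:295,505:]=cv2.resize(g(e["image"][225:325,290:390]),(295,295));cv2.imwrite("pics/z7.png",W)
t=telemetry.sense();print(t["force"],t["tcp_pos"],"ring expected",proj(d,(.5314,-.2124,.135)))
E
```

```text
[-0.2638 -2.9672  4.7114] [ 0.5308 -0.2226  0.1426] ring expected [276.7359 242.8815]
```

View pics/z7.png

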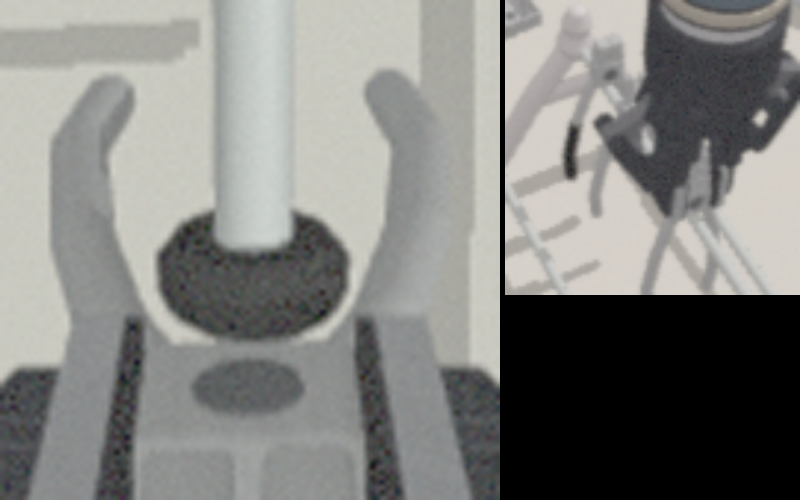

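The view shows the ring's near edge at about row 257.7, just ahead of the joint's lower front edge at row 259, so 1–3 mm remain. I'll creep on, watching the force.

Emit:
move_arm(commands="0.3 0 0 0 0 0 -1; 0.6 0 0 0 0 0 -1; 0.9 0 0 0 0 0 -1; 1.2 0 0 0 0 0 -1; 1.2 0 0 0 0 0 -1")

```text
t: 10.85
tcp_pos: [0.5309, -0.2215, 0.1426]
tool_rot: [0.725, 0.689, -0.0, 0.0]
force: [-0.4, -4.5, 4.3]
finger_gap: 0.244
gripper_force: 48.2
```

Emit:
move_arm(commands="0.2 0 0 0 0 0 -1; 0.4 0 0 0 0 0 -1; 0.6 0 0 0 0 0 -1; 0.8 0 0 0 0 0 -1; 0.8 0 0 0 0 0 -1")

```text
t: 11.48
tcp_pos: [0.5309, -0.2214, 0.1427]
tool_rot: [0.725, 0.689, -0.0, 0.001]
force: [-1.3, -5.8, 3.0]
finger_gap: 0.241
gripper_force: 48.1
```

Emit:
move_arm(commands="0 0 0 0 0 0 -0.4; 0 0 0 0 0 0 -0.2; 0 0 0 0 0 0 0; 0 0 0 0 0 0 0.3; 0 0 0 0 0 0 0.5", grip_force=20)

```text
t: 12.1
tcp_pos: [0.5308, -0.2203, 0.1425]
tool_rot: [0.725, 0.689, 0.0, -0.0]
force: [-0.1, -0.2, -0.2]
finger_gap: 0.75
gripper_force: 0.0
```

Emit:
move_arm(commands="0 0 0 0 0 0 0.6; 0 0 -10 0 0 0 0.6; 0 0 -35 0 0 0 0.6; 0 0 -70 0 0 0 0.6; 0 0 -100 0 0 0 0.6")

```text
t: 12.72
tcp_pos: [0.5311, -0.2207, 0.2446]
tool_rot: [0.725, 0.689, 0.0, 0.001]
force: [1.1, -1.3, -0.0]
finger_gap: 0.794
gripper_force: 0.0
```

```bash
python3 - <<'E'
from h import *
from station import snapshot,telemetry
np.set_printoptions(precision=4,suppress=True)
t=telemetry.sense();print(t["force"],t["tcp_pos"],t["finger_gap"])
w=snapshot("wrist");e=snapshot("side");s=snapshot("scene")
for n,d in(("w8",w),("e8",e),("s8",s)):np.save(f"pics/{n}.npy",d,allow_pickle=True)
# ring now (dark blob near expectation) in wrist
u,v=np.round(proj(w,(.5314,-.2124,.137))).astype(int);g=w["image"].max(2)[v-20:v+21,u-25:u+26]
m=(g<75).astype(np.uint8);n,l,st,c=cv2.connectedComponentsWithStats(m);k=1+np.argmax(st[1:,4]);print("ring px",(u,v),st[k],c[k]+[u-25,v-20],onz(w,*(c[k]+[u-25,v-20]),.138))
# other pliers: picture change at start vs now around them
for a,b,n,boxes in((load("scene0"),s,"scene",{"row":(170,165,212,225),"cut":(350,165,372,215)}),(load("side0"),e,"side",{"row":(296,235,345,285),"cut":(236,150,258,190)})):
    D=np.abs(a["image"].astype(int)-b["image"]).max(2)
    for k,(x0,y0,x1,y1) in boxes.items(): print(n,k,(D[y0:y1,x0:x1]>35).mean())
print(w["image"].mean(2)[v-5:v+45:3,u-21:u+22:3].astype(int))
E
```

```text
[ 1.0715 -1.2606 -0.0455] [ 0.5311 -0.2207  0.2446] 0.7942950428289698
ring px (np.int64(276), np.int64(195)) [ 13  14  24  19 307] [275.1726 197.4788] [ 0.5309 -0.2139  0.138 ]
scene row 0.0
scene cut 0.0
side row 0.15591836734693879
side cut 0.07613636363636364
[[ 99 158 158 157  37  39 135 164 140  17  92 157 156 121  83]
 [ 89 158 158  52  28  21  30  24  23  28  26 157 159  91  99]
 [ 82 111 159  44  31  32  32  32  32  34  27 160 140  90 108]
 [ 92  87 143 152  24  31  30  33  32  31  56 161  85 107 115]
 [ 94  92  86 121 121  66  37  38  58  67 114  91 111 125 126]
 [ 87  94  91  86  82  43  43  42  40  82  93 106 127 130 134]
 [133  88  91  98  93  97  99  94  96 100 101 105 124 137 157]
 [158 156  86  93  95  91  94 109  88  88  95 139 143 160 157]
 [161 156  99 115 117 114 112  99 116 113 114 135 159 155 154]
 [159 158  98  98  91  90  99  95  92  89 101 141 156 155 156]
 [158 158 133  97 115 109  98  90 122 113 119 134 157 157 160]
 [157 157 157  96  89  91 103 136  82  87 119 155 158 159 157]
 [157 157 161 104 113 117 117 158 103 113 120 158 156 159 158]
 [160 159 156 116 143 149 131 164 118 144 124 159 157 160 161]
 [154 157 158 152 147 145 132 164 121 143 134 156 158 157 159]
 [158 158 159 155 143 146 132 164 138 147 144 158 154 155 158]
 [159 159 159 158 158 153 134 165 153 156 156 157 159 156 158]]
```

```bash
python3 -c "
from station import ticket;print(ticket.sign_off())"
```

```text
the job is handed in; nothing more can be done
None
```

I hung the flat-nosed pliers on the rail, slid them up to the ring, released them and handed the job in; sign-off returned no verdict, and the last images suggest a gap under 3 mm with the ring and other pliers in place, though I viewed 11 pictures against the limit of 10.

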